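Gauge a turned hub and set the readout selector

TASK

Measure the small steel hub that stands on the bench gauge: slide the gauge's jaw against it until the hub presses the sprung anvil in so far that the black cross-line on the anvil's pointer stands between the two white lines on the anvil housing, never driving the anvil to its stop, and leave it clamped so. Then turn the black selector on the readout console to the click position marked with three dots. The hub stays standing on the gauge and the other things on the table stay where they are.

Things in the scene. Friction and masses are not known exactly. Their poses are not given: they have to be found in the camera images.
- gauge: bench gauge, fixed to the table: steel bed 70 mm (x) by 350 mm (y), top face 30 mm above the table, with the anvil housing (60 x 45 mm, top at 84 mm) standing on its +y end. Origin at the centre of the bed's underside; y runs along the bed from the jaw towards the anvil, z up
- jaw (a joint): travel of the sliding aluminium jaw along the bed's +y, m, 0 to 0.15; at value q its flat front face lies at y = -0.060 + q in the gauge frame. It is stiff (8 N to slide) and stays where it is left. It is best pushed from behind
- jaw_back (a point): centre of the jaw's flat vertical back face (56 mm wide; the block reaches from 31 mm to 86 mm above the table, with a 12 mm screw head on top and 82 mm wide feet below 45 mm), 65 mm above the table; pushing it along the gauge's +y closes the jaw. The jaw is 30 mm thick; at least 80 mm of bare bed lie behind it
- anvil (a joint): how far the sprung anvil is pressed in along the gauge's +y, m: 0 free, 0.014 at its stop; spring 500 N/m. Between 0.003 and 0.010 its black cross-line stands between the two white lines on the housing. Above 0.0125 counts as driven to its stop
- anvil_face (a point): centre of the anvil's flat face (44 mm wide, from 32 to 84 mm above the table), which looks towards the jaw; free, it lies at y = 0.100 in the gauge frame; 50 mm above the table
- hub: small stepped steel hub standing loose on the gauge bed between jaw and anvil: lower part 40 mm across and 30 mm tall, upper part 28 mm across, 46 mm tall in all, about 0.25 kg. Origin at the centre of its underside, z up
- console: readout console, fixed: grey box 200 mm (x) by 180 mm (y) by 50 mm tall, display on the +x half, selector on the axis x = -0.025, y = 0 of its frame. Origin at the centre of its underside
- selector (a joint): angle of the selector, rad, growing clockwise seen from above; 0 to 2.136. Its pointer arm points at angle (1.068 - value) counter-clockwise from the console's +x. It clicks into 0.126 (one dot), 0.754 (two dots), 1.382 (three dots) and 2.011 (four dots); springs back to the nearest click when let go; up to about 0.1 N m to pass between clicks
- selector_axis (a point): on the selector's turning axis (vertical) at the top of its hub, 84 mm above the table; hub 36 mm across, 28 mm tall
- selector_tip (a point): outer end of the selector's black pointer arm, at its top, 48 mm from the axis; the arm is 12 mm wide, stands out 30 mm beyond the hub, and reaches from 60 mm to 84 mm above the table (10 mm clear of the console's top)
- mark3 (a point): middle of the three black dots (7 mm each) printed on the console's top, 66 mm from the selector's axis, 50 mm above the table
- bronze_ring: bystander: bronze ring lying flat, 100 mm across, bore 80 mm, 30 mm tall; origin at the centre of its underside
- big_hub: bystander: large stepped steel hub, 64 mm across, 50 mm tall; origin at the centre of its underside
- spare_hub: bystander: spare stepped steel hub on the table, 48 mm across, 36 mm tall; origin at the centre of its underside
- die_block: bystander: heavy dark drilled die block, 90 x 140 x 55 mm; origin at the centre of its underside
- hex_spanner: bystander: steel spanner lying flat, about 180 mm long; origin at its middle on the table
Not all that is in view belongs to the job. Leave any yellow look-alike of the hub alone.

How it is judged (in metres and radians):
On the way, in this order (a step that is already met when the one before it is completed fails the run):
1. the jaw clamps the hub against the anvil, whose cross-line stands between the two lines (value of joint anvil between 0.003 and 0.01 m and contact force between jaw and hub above 0.5 N and contact force between hub and anvil above 0.5 N), for 0.2 s.
2. the selector stands at the three dots (value of joint selector between 1.282 and 1.482 rad), for 0.2 s.
At the end, for the whole second after the job is handed in: The hub stands upright (within 0.1 rad), at rest, clamped between jaw and anvil (over 0.5 N on each) with the anvil pressed in 3 to 10 mm, and the selector rests within 0.1 rad of the three-dot position (all of step 1 and all of step 2 and angle between hub's own z axis and vertical below 0.1 rad and linear speed of hub below 0.01 m/s and velocity of joint selector between -0.1 and 0.1 rad/s); the robot touches nothing.
It fails at once if the anvil is driven to its stop (value of joint anvil above 0.0125 m).
It fails at once if the hub is tipped over or taken off the gauge (angle between hub's own z axis and vertical above 0.5 rad or z of hub in the frame of gauge above 0.06 m or z of hub in the frame of gauge below 0.015 m).
It fails at once if a bystander is pushed more than 20 mm (distance of any of bronze_ring, big_hub, spare_hub, die_block, hex_spanner from where it was at the start of the episode above 0.02 m).
It also fails if it takes over 54 s, if anything falls off the work surface, if the arm or the gripper's body presses on something with over 40 N, if the wrist force passes 120 N, or if a joint passes its speed limit or range.

ROBOT

A 6-joint arm with a two-finger parallel gripper is mounted at the origin on the work surface. World frame = base frame: x ahead of the robot, y to its left, z up, the work surface at z = 0. Lengths are in mm, angles in rad, forces in N, time in s.
With the tool pointing down it reaches from about 350 to 975 mm from the base axis. Payload 7.1 kg.
Tool frame: the origin (TCP) lies at the very end of the fingers, on their centre line; the grasp point (between the pads) lies 19 mm behind it; x points along the fingers, y is the direction in which the jaws open and shut, and the axes are right-handed (so a half turn about x gives the same grasp; the last joint's range is limited). The gripper opens to 88 mm and grips with 3 to 60 N. Pads are 20 mm wide; open, the fingers measure 115 mm over their backs; the gripper's body (75 mm by 178 mm) begins 61 mm behind the grasp point.
Start: joints at [1.107, 0.423, 1.63, -0, 1.089, -0.019], TCP at [268.891, 564.183, 190.175] pointing down, gripper open.
Joint ranges: [-3, 3], [-0.9, 2.11], [0.09, 2.58], [-1.31, 4.45], [0.11, 2.69], [-2.54, 2.54]. Speed limits (rad/s): [2.39, 2.39, 3.01, 3.14, 3.14, 3.14].

INTERFACE

Orientations are given as a rotation vector (axis times angle).
In Python, from workcell import ctrl gives the robot as it stands. The module is installed in compiled form; this text tells all that it offers.
- The arm moves only by the tool carry_out, never from a script. Its argument "commands" is a list of rows, each a list of 6 numbers: the shift along the tool's x, y, z in m, then the turn, a rotation vector about the tool's x, y, z in degrees. In form: [[tx, ty, tz, rx, ry, rz], ...]. A call has 1 to 8 rows; each row shifts and turns the pose as measured when the row begins, along the tool's axes as they then stand; what a row does not reach is not made up. A row lasts 1/8 s, in which the tool goes at most 62.5 mm and 10.7 degrees, less where a joint would pass 70% of its speed; a pose out of reach is approached as far as the arm can. A call with a gripper value outside its range is refused whole. "grip" is the closure, from 0 (fully open) to 1 (shut), set as the call begins (left out, the last holds). The fingers move at their own pace and stop on an object; the grip force is fixed at half the most. Time passes only in rows, so rows that do not move let the fingers close. It gives the time, the measured TCP pose, the force and the opening at its end, in the units of the state.
- ctrl.get_obs(): the state, without advancing time (a new reading comes with each control period).
- ctrl.get_image(name): name is "scene" or "top" or "wrist"; returns a dict with "pixels" (420x560x3 uint8, blue, green, red), "intrinsics" (3x3 intrinsics, pixels), "rvec" (rotation vector, rad) and "tvec" (3), from world to camera coordinates, as OpenCV has them. Camera axes: x right, y down, z forward; pixel columns grow to the right and rows downward; lengths in mm; the calibration is good to about 2 mm. The wrist camera is an equidistant fisheye: a pixel r from the principal point sees the ray r / f radians off the axis. A picture is of the moment at which its call begins. There is no depth.
- ctrl.close_job(): hands the job in, once; it reports no verdict.
The state is a dict: "t": time; "qpos": joint angles; "qvel": joint speeds; "joint_torque": joint torques, N m; "ee_pos": TCP position; "orientation": TCP orientation; "ft_force": force on the tool from outside, world axes, zero at the start; "moment": the same for the moment, N m; "width": finger opening in mm.
Only numpy, scipy, OpenCV 4.12 (cv2) and the standard library are available. Lean on these libraries where they do the work, as an engineer would, in place of code of your own. Each camera call takes 0.05 s, during which the arm holds its last target. There are 200 camera calls.

## Working session

There is one attempt and no reset: what is moved stays moved. The work goes in short steps, Python scripts to look and compute and a tool call to move; the robot and the scene stay as the last step left them, time stands still between calls to the robot, and variables do not carry over. Pictures are saved under pics/ and viewed, about 8 in all and at most 12, crops included, and the job is handed in when it is done.

Besides the shell and the picture viewer there is one more tool, called after ">>>" in YAML: its name, and indented under it one key for each argument. carry_out: Moves the arm, as the interface text tells. Its arguments: {"type":"object","properties":{"commands":{"type":"array"},"grip":{"type":"number"}},"required":["commands"]}

```bash
mkdir -p pics && cat > h.py <<'E'
import numpy as np, cv2
from workcell import ctrl
def shot(n,f):
    d=ctrl.get_image(n); cv2.imwrite(f'pics/{f}.png',d['pixels']); np.savez(f'pics/{f}.npz',**{k:np.array(v) for k,v in d.items()}); return d
def ray(d,uv,z):
    K=np.array(d['intrinsics'],float);R=cv2.Rodrigues(np.array(d['rvec'],float))[0];t=np.array(d['tvec'],float).ravel()
    c=-R.T@t; r=R.T@np.linalg.inv(K)@np.array([uv[0],uv[1],1.]); return c+r*(z-c[2])/r[2]
def proj(d,P):
    return cv2.projectPoints(np.array(P,float).reshape(-1,1,3),np.array(d['rvec'],float),np.array(d['tvec'],float),np.array(d['intrinsics'],float),None)[0].reshape(-1,2)
E
python3 - <<'E'
from h import *
for n in('top','scene'):
    d=shot(n,n+'0'); print(n,d['intrinsics'],d['rvec'],d['tvec'])
    cv2.imwrite(f'pics/{n}0b.png',cv2.resize(d['pixels'],(800,600),interpolation=2))
o=ctrl.get_obs();print(o)
E
```

```text
top [[545.80880571   0.         283.19701396]
 [  0.         545.80880571 201.4969565 ]
 [  0.           0.           1.        ]] [ 2.13674593 -2.1779299   0.09851913] [  70.91976589  571.66715516 1768.36721617]
scene [[418.69243249   0.         283.21474992]
 [  0.         418.69243249 203.75292792]
 [  0.           0.           1.        ]] [ 2.46008984  0.5853604  -0.20321924] [-530.33388631 -126.04366963 1383.17331403]
{'t': 0.1, 'qpos': array([ 1.10697642e+00,  4.23750948e-01,  1.63060946e+00, -1.90298375e-05,
        1.08858994e+00, -1.89959774e-02]), 'qvel': array([ 6.48234554e-05, -3.44064183e-03, -2.86482030e-03,  1.88220754e-04,
        1.05211753e-03,  1.36004488e-03]), 'joint_torque': array([ 4.77979938e-05, -5.45614743e+01, -2.74320942e+01,  6.44714548e-02,
        1.89144997e-02, -1.00570790e-05]), 'ee_pos': array([268.67316772, 563.70210771, 189.48948822]), 'orientation': array([ 0.347804  ,  1.5428112 , -0.34989533]), 'ft_force': array([ 0.0331464 ,  0.49206235, -0.37182668]), 'moment': array([ 0.00645794, -0.00790216, -0.04452331]), 'width': 88.18400568888279}
```

View pics/top0b.png

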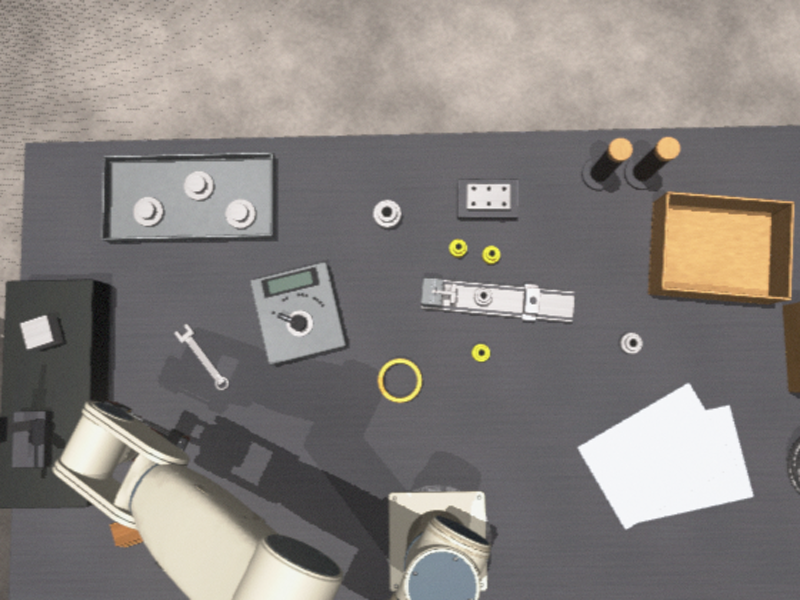

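View pics/scene0b.png

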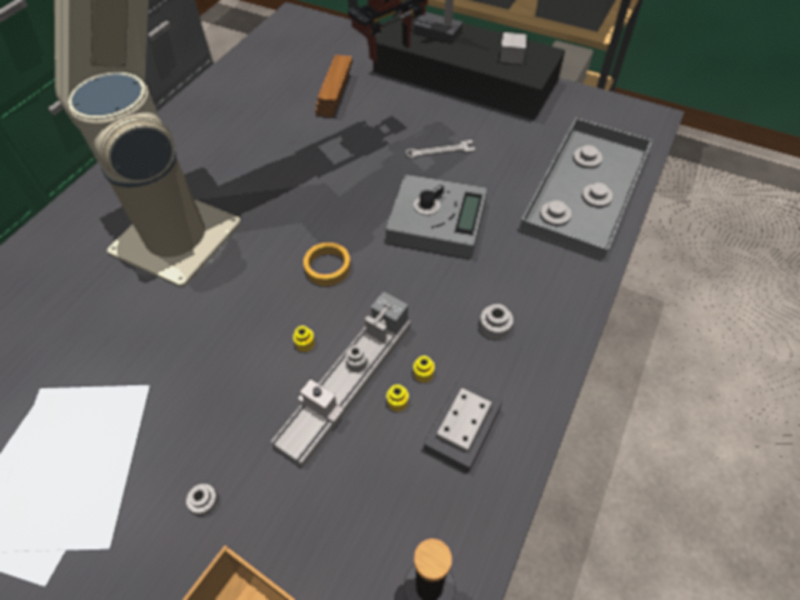

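The top view shows the gauge bed from (425,290) to (575,305), the hub at (483,297), the jaw at (532,303), and the console selector at (299,322). Four things look like the hub:
- **Steel hub at (483,297):** it stands on the bed, so this is the one that fits.
- **Yellow hubs at (458,247), (491,254) and (481,352):** look-alikes, leave alone.

The steel hub at (632,343) is the spare and (386,213) is the big hub. I'll confirm in an enlarged crop.

```bash
python3 - <<'E'
import cv2,numpy as np
a=cv2.imread('pics/top0.png')
g=cv2.resize(a[180:235,285:410],None,fx=6.4,fy=6.4,interpolation=2)
c=cv2.resize(a[180:260,170:250],None,fx=3,fy=3,interpolation=2)
s=cv2.imread('pics/scene0.png')
c2=cv2.resize(s[120:185,265:345],(295,240),interpolation=2)
c3=cv2.resize(s[200:325,190:290],(192,240),interpolation=2)
row=np.zeros((240,800,3),np.uint8);row[:,:240]=c;row[:,250:545]=c2;row[:,560:752]=c3
cv2.imwrite('pics/crop.png',np.vstack([g[:352],row]))
E
```

```text
(no output)
```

View pics/crop.png

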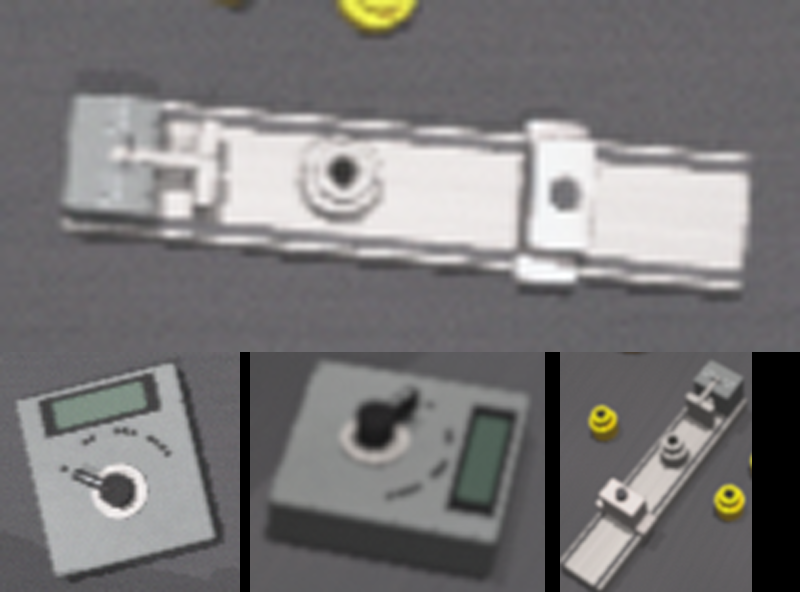

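The crop confirms it: the steel hub stands on the bed at crop (342,175). The jaw is at (560,195) with its screw head at (565,192), and the anvil face is at about x=218. The selector arm points at the one dot, and the three-dot mark is at the middle right of the arc.

```bash
python3 - <<'E'
from h import *
d=dict(np.load('pics/top0.npz'))
def G(u,v,z): return ray(d,(285+(u+.5)/6.4-.5,180+(v+.5)/6.4-.5),z)
def C(u,v,z): v-=352;return ray(d,(170+(u+.5)/3-.5,180+(v+.5)/3-.5),z)
f=lambda n,p:print(n,np.round(p,1))
tr,br,bl=G(750,155,30),G(742,292,30),G(62,230,30)
f('tr',tr);f('br',br);f('bl',bl)
t2=G(165,103,30)
y=(bl-br)/np.linalg.norm(bl-br);f('len',np.linalg.norm(bl-br));f('wid',np.linalg.norm(tr-br));
y2=(t2-tr)/np.linalg.norm(t2-tr);print(y,y2, 'yaw of +y',np.arctan2(y[1],y[0]),np.arctan2(y2[1],y2[0]))
ym=(y+y2);ym/=np.linalg.norm(ym)
o=(tr+br)/2+ym*175;f('origin',o)
xm=np.array([ym[1],-ym[0],0])
for n,p in dict(jawback=G(595,195,86),jawfront=G(532,188,86),screw=G(565,192,90),hubtop=G(342,172,76),anv=G(217,168,84)).items():
    f(n,p);print('   gauge',np.round([(p-o)@xm,(p-o)@ym],1))
ax=C(119,490,84);f('axis',ax)
m3=C(125,432,50);f('m3',m3);m1=C(64,468,50);f('m1',m1)
for n,m in(('m3',m3),('m1',m1)):
    v=m-ax;print(n,np.hypot(v[0],v[1]),np.arctan2(v[1],v[0]))
co=[C(17,398,50),C(178,362,50),C(216,540,50)]
for c in co:f('corner',c)
v=co[0]-co[1];print('console +y yaw',np.arctan2(v[1],v[0])-np.pi/2);v=co[1]-co[2];print(np.arctan2(v[1],v[0]))
R=cv2.Rodrigues(ctrl.get_obs()['orientation'])[0];print(R)
E
```

```text
tr [ 557.7 -329.5   30. ]
br [ 487.4 -322.5   30. ]
bl [526.   24.4  30. ]
len 349.1
wid 70.7
[0.11061491 0.99386334 0.        ] [0.1094348  0.99399398 0.        ] yaw of +y 1.4599545876542954 1.461141911166547
origin [ 541.8 -152.    30. ]
jawback [ 533.6 -240.6   86. ]
   gauge [  1.6 -88.9]
jawfront [ 537.7 -209.5   86. ]
   gauge [  2.3 -57.6]
screw [ 535.  -225.2   90. ]
   gauge [  1.3 -73.5]
hubtop [ 548.6 -116.2   76. ]
   gauge [ 2.8 36.3]
anv [551.  -53.3  84. ]
   gauge [-1.7 99.1]
axis [494.3 296.5  84. ]
m3 [559.7 294.9  50. ]
m1 [521.7 361.5  50. ]
m3 65.4479549343229 -0.023999938585494315
m1 70.62236113154535 1.172394869895015
corner [599.5 413.1  50. ]
corner [635.5 236.5  50. ]
corner [440.5 196.8  50. ]
console +y yaw 0.20153394514184808
0.20083705563165277
[[-5.92307806e-04  4.30290570e-01  9.02690243e-01]
 [-1.22179251e-03  9.02689416e-01 -4.30290978e-01]
 [-9.99999078e-01 -1.35776488e-03 -8.94419116e-06]]
```

The measurements agree with each other: bed length 349 mm, anvil at 99 mm, jaw front at -58 mm. Next I travel to a point behind the jaw, staying high.

>>> carry_out:
  commands:
    - [0, -0.043, 0.04, 0, 0, 0]
    - [0, -0.043, 0.04, 0, 0, 0]
    - [0, -0.043, 0.04, 0, 0, 0]
    - [0, -0.043, 0.04, 0, 0, 0]
    - [0, -0.043, 0.04, 0, 0, 0]
    - [0, -0.043, 0.04, 0, 0, 0]
    - [0, -0.043, 0.04, 0, 0, 0]
    - [0, -0.043, 0.04, 0, 0, 0]
  grip: 1

```text
t: 1.1
ee_pos: [412.2, 105.7, 188.2]
orientation: [0.341, 1.543, -0.344]
ft_force: [0.6, 1.5, 0.7]
width: 11.3
```

```bash
cat >> h.py <<'E'
GO=np.array([541.8,-152.,0]);GY=np.array([.11,.99393,0]);GX=np.array([GY[1],-GY[0],0])
def rep(target=None,zyaw=None):
    o=ctrl.get_obs();R=cv2.Rodrigues(o['orientation'])[0];p=o['ee_pos']
    print('t',round(o['t'],2),'p',np.round(p,1),'gauge',np.round([(p-GO)@GX,(p-GO)@GY],1),'F',np.round(o['ft_force'],1),'w',round(o['width'],1),'q',np.round(o['qpos'],2))
    print('xaxis',np.round(R[:,0],3),'zyaw',round(np.arctan2(R[1,2],R[0,2]),3))
    if target is not None: print('tool shift mm',np.round(R.T@(np.array(target)-p),1))
    if zyaw is not None:
        c,s=np.cos(zyaw),np.sin(zyaw); D=np.array([[0,-s,c],[0,c,s],[-1,0,0]])
        print('tool turn deg',np.round(np.degrees(cv2.Rodrigues(R.T@D)[0].ravel()),2))
def gp(x,y,z): return GO+GX*x+GY*y+np.array([0,0,z])
E
python3 -c "
from h import *
rep(gp(1.5,-125,190),-1.681)"
```

```text
t 1.1 p [412.2 105.7 188.2] gauge [-157.2  241.9] F [0.6 1.5 0.7] w 11.3 q [ 0.22  0.13  2.05 -0.    0.96 -0.91]
xaxis [-0.    -0.002 -1.   ] zyaw -0.437
tool shift mm [  -1.2 -296.6  268. ]
tool turn deg [7.129e+01 8.000e-02 6.000e-02]
```

>>> carry_out:
  commands:
    - [0, -0.042, 0.038, 0, 0, 0]
    - [0, -0.042, 0.038, 0, 0, 0]
    - [0, -0.042, 0.038, 0, 0, 0]
    - [0, -0.042, 0.038, 0, 0, 0]
    - [0, -0.042, 0.038, 0, 0, 0]
    - [0, -0.042, 0.038, 0, 0, 0]
    - [0, -0.042, 0.038, 0, 0, 0]
    - [0, 0, 0, 0, 0, 0]

```text
t: 2.1
ee_pos: [530.0, -290.3, 187.5]
orientation: [0.346, 1.543, -0.348]
ft_force: [-0.4, 0.7, -0.1]
width: 0.4
```

>>> carry_out:
  commands:
    - [0, 0, 0, 10, 0, 0]
    - [0, 0, 0, 10, 0, 0]
    - [0, 0, 0, 10, 0, 0]
    - [0, 0, 0, 10, 0, 0]
    - [0, 0, 0, 10, 0, 0]
    - [0, 0, 0, 10, 0, 0]
    - [0, 0, 0, 10, 0, 0]
    - [0, 0, 0, 1, 0, 0]

```text
t: 3.1
ee_pos: [524.3, -279.4, 183.8]
orientation: [1.316, 1.149, -1.321]
ft_force: [0.0, 0.7, -0.1]
width: 0.6
```

```bash
python3 -c "
from h import *
rep(gp(1.5,-125,52),-1.681)
shot('wrist','w1');shot('top','t1')"
```

```text
t 3.1 p [ 524.3 -279.4  183.8] gauge [  -3.4 -128.5] F [ 0.   0.7 -0.1] w 0.6 q [-0.51  0.39  1.7   0.    1.07 -0.36]
xaxis [-0.01   0.007 -1.   ] zyaw -1.717
tool shift mm [131.7   6.2  -3. ]
tool turn deg [-2.07 -0.33  0.62]
```

View pics/w1.png

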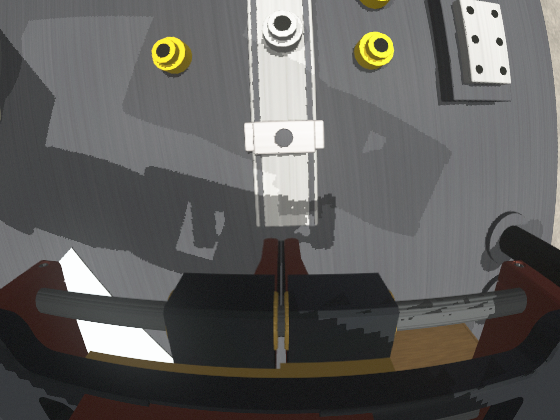

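The wrist view shows the closed fingers at (283,240), in line with the bed. The jaw is at (284,138) and the hub at (283,28). Descending behind the jaw now.

>>> carry_out:
  commands:
    - [0.033, 0.002, -0.001, -2, -0.3, 0.6]
    - [0.033, 0.002, -0.001, 0, 0, 0]
    - [0.033, 0.002, 0, 0, 0, 0]
    - [0.033, 0, 0, 0, 0, 0]
    - [0, 0, 0, 0, 0, 0]

```text
t: 3.82
ee_pos: [531.2, -277.1, 49.6]
orientation: [1.277, 1.162, -1.275]
ft_force: [0.3, 0.3, -0.3]
width: 0.6
```

```bash
python3 -c "
from h import *
rep(gp(1.5,-103,52),-1.681)"
```

```text
t 3.83 p [ 531.2 -277.1   49.6] gauge [   3.2 -125.5] F [ 0.3  0.3 -0.3] w 0.6 q [-0.5   0.57  1.77  0.    0.8  -0.41]
xaxis [ 0.002 -0.001 -1.   ] zyaw -1.663
tool shift mm [ -2.4  -1.3 -22.5]
tool turn deg [ 1.04  0.03 -0.13]
```

>>> carry_out:
  commands:
    - [0, 0, -0.01, 1, 0, 0]
    - [0, 0, -0.007, 0, 0, 0]
    - [0, 0, -0.004, 0, 0, 0]
    - [0, 0, -0.004, 0, 0, 0]

```text
t: 4.32
ee_pos: [536.4, -251.3, 53.9]
orientation: [1.29, 1.148, -1.284]
ft_force: [-0.1, -0.2, 0.0]
width: 0.7
```

>>> carry_out:
  commands:
    - [0, 0, -0.01, 0, 0, 0]
    - [0, 0, -0.01, 0, 0, 0]
    - [0, 0, -0.01, 0, 0, 0]
    - [0, 0, -0.01, 0, 0, 0]

```text
t: 4.82
ee_pos: [541.0, -214.1, 54.6]
orientation: [1.283, 1.142, -1.284]
ft_force: [-1.4, -9.1, -0.5]
width: 0.2
```

```bash
python3 -c "
from h import *
rep(gp(1.5,26,52),-1.681)"
```

```text
t 4.83 p [ 541.  -214.1   54.6] gauge [  6.1 -61.9] F [-1.4 -9.1 -0.5] w 0.2 q [-0.39  0.54  1.82 -0.01  0.77 -0.28]
xaxis [ 0.009 -0.011 -1.   ] zyaw -1.676
tool shift mm [  1.6  -4.2 -87.9]
tool turn deg [ 0.27  0.58 -0.6 ]
```

>>> carry_out:
  commands:
    - [0, -0.001, -0.008, 0, 0.3, -0.3]
    - [0, -0.001, -0.008, 0, 0.3, -0.3]
    - [0, -0.001, -0.008, 0, 0, 0]
    - [0, -0.001, -0.008, 0, 0, 0]
    - [0, 0, -0.006, 0, 0, 0]
    - [0, 0, -0.006, 0, 0, 0]
    - [0, 0, -0.006, 0, 0, 0]
    - [0, 0, -0.006, 0, 0, 0]

```text
t: 5.82
ee_pos: [546.4, -166.5, 54.6]
orientation: [1.272, 1.14, -1.283]
ft_force: [-2.0, -10.5, -0.4]
width: 0.3
```

```bash
python3 -c "
from h import *
rep(gp(1.5,26,52),-1.681)
a=shot('wrist','w2')['pixels']
b=shot('top','t2')['pixels']
g=cv2.resize(b[180:235,285:410],(560,246),interpolation=2)
cv2.imwrite('pics/v2.png',cv2.resize(np.vstack([a[:350],g]),(560,596)))"
```

```text
t 5.83 p [ 546.4 -166.5   54.6] gauge [  6.1 -13.9] F [ -2.  -10.5  -0.4] w 0.3 q [-0.31  0.53  1.84 -0.02  0.76 -0.19]
xaxis [ 0.008 -0.02  -1.   ] zyaw -1.67
tool shift mm [  1.8  -4.2 -40. ]
tool turn deg [ 0.66  1.06 -0.6 ]
```

View pics/v2.png

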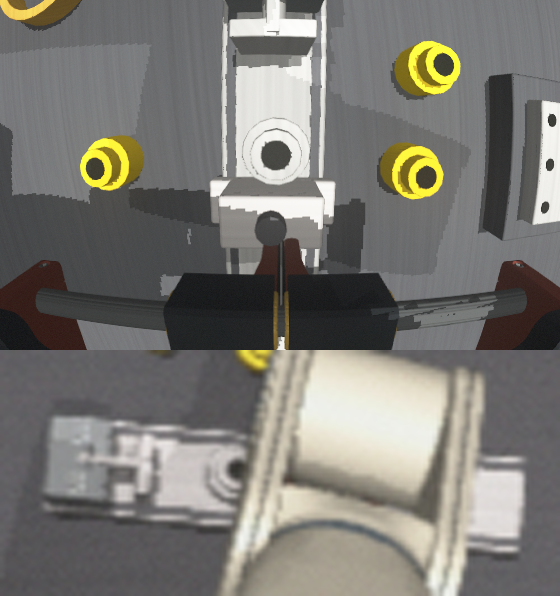

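The hub at (275,155) now stands against the jaw and upright, and the anvil face is at the top (270,30). Force is about 10 N. I'll go on in small steps.

>>> carry_out:
  commands:
    - [0, -0.001, -0.005, 0, 0.5, -0.3]
    - [0, -0.001, -0.005, 0, 0.5, -0.3]
    - [0, -0.001, -0.005, 0, 0, 0]
    - [0, -0.001, -0.005, 0, 0, 0]
    - [0, 0, -0.005, 0, 0, 0]
    - [0, 0, -0.003, 0, 0, 0]

```text
t: 6.68
ee_pos: [548.6, -146.8, 54.6]
orientation: [1.269, 1.144, -1.279]
ft_force: [-2.4, -10.2, -0.9]
width: 0.3
```

```bash
python3 -c "
from h import *
rep(gp(1.5,26,52),-1.681)"
```

```text
t 6.67 p [ 548.6 -146.8   54.6] gauge [6.2 6. ] F [ -2.4 -10.2  -0.9] w 0.3 q [-0.27  0.53  1.85 -0.02  0.76 -0.16]
xaxis [ 0.008 -0.018 -1.   ] zyaw -1.664
tool shift mm [  2.2  -4.4 -20.2]
tool turn deg [ 0.99  0.95 -0.57]
```

>>> carry_out:
  commands:
    - [0, 0, -0.004, 0, 0, 0]
    - [0, 0, -0.004, 0, 0, 0]
    - [0, 0, -0.004, 0, 0, 0]
    - [0, 0, -0.004, 0, 0, 0]

```text
t: 7.18
ee_pos: [549.9, -136.5, 54.8]
orientation: [1.258, 1.138, -1.28]
ft_force: [-1.1, -10.2, -1.3]
width: 0.4
```

>>> carry_out:
  commands:
    - [0, 0, -0.003, 0, 0, 0]
    - [0, 0, -0.003, 0, 0, 0]

```text
t: 7.42
ee_pos: [550.3, -133.2, 54.8]
orientation: [1.253, 1.135, -1.28]
ft_force: [-1.3, -11.0, -1.1]
width: 0.7
```

```bash
python3 -c "
from h import *
rep(gp(1.5,26,52),-1.681)
a=shot('wrist','w3')['pixels']; 
cv2.imwrite('pics/v3.png',cv2.resize(a[0:150,180:380],(800,600),interpolation=2))"
```

```text
t 7.42 p [ 550.3 -133.2   54.8] gauge [ 6.4 19.6] F [ -1.3 -11.   -1.1] w 0.7 q [-0.24  0.52  1.86 -0.04  0.75 -0.12]
xaxis [ 0.009 -0.033 -0.999] zyaw -1.658
tool shift mm [ 2.6 -4.8 -6.6]
tool turn deg [ 1.33  1.84 -0.72]
```

View pics/v3.png

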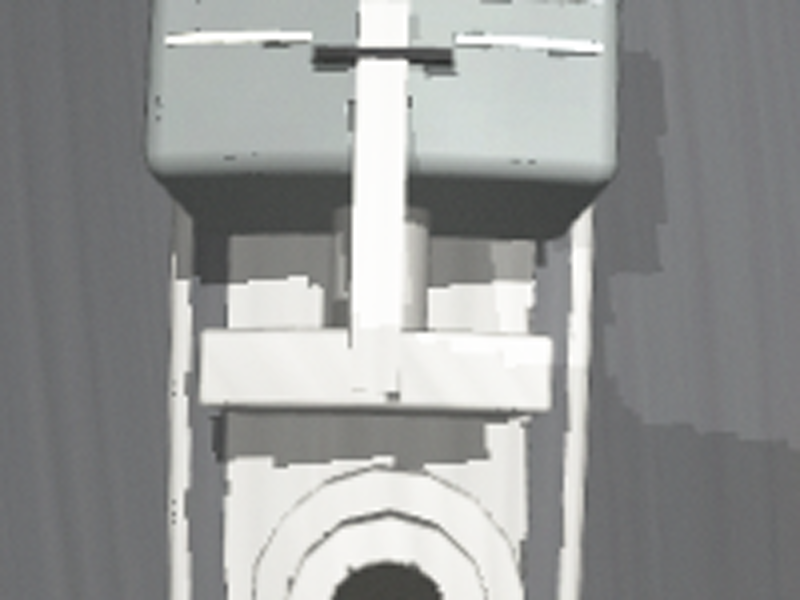

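The wrist crop shows the black cross-line at y=57, still short of the first white line at y=42. The second white line is at y≈2, so the scale is about 6 px/mm, and the anvil is about free. The hub is upright in front of it. I'll push on in fine steps.

>>> carry_out:
  commands:
    - [0, 0, -0.003, 0, 0.5, 0]
    - [0, 0, -0.003, 0, 0.5, 0]

```text
t: 7.72
ee_pos: [550.7, -129.6, 54.7]
orientation: [1.262, 1.144, -1.271]
ft_force: [-1.1, -9.5, -1.7]
width: 0.6
```

```bash
cat >> h.py <<'E'
def lines(f):
    a=shot('wrist',f)['pixels']; g=cv2.cvtColor(a,cv2.COLOR_BGR2GRAY).astype(float)
    w=np.c_[g[0:45,225:255]].mean(1); k=np.c_[g[0:45,260:268],g[0:45,283:291]].mean(1)
    print('white',np.round(w).astype(int).tolist());print('black',np.round(k).astype(int).tolist())
E
python3 -c "
from h import *
rep(gp(1.5,26,52),-1.681)
lines('w4')"
```

```text
t 7.72 p [ 550.7 -129.6   54.7] gauge [ 6.4 23.2] F [-1.1 -9.5 -1.7] w 0.6 q [-0.24  0.52  1.86 -0.03  0.75 -0.14]
xaxis [ 0.011 -0.02  -1.   ] zyaw -1.655
tool shift mm [ 2.6 -4.9 -3. ]
tool turn deg [ 1.47  1.1  -0.75]
white [176, 173, 241, 254, 205, 145, 170, 176, 176, 177, 177, 177, 178, 177, 199, 254, 252, 148, 166, 178, 179, 179, 179, 179, 179, 179, 179, 179, 179, 179, 179, 179, 178, 178, 178, 178, 179, 179, 178, 178, 178, 178, 178, 179, 171]
black [192, 192, 192, 192, 192, 192, 192, 192, 193, 192, 189, 189, 190, 189, 188, 188, 188, 193, 136, 78, 77, 61, 81, 116, 157, 172, 194, 195, 195, 195, 196, 192, 190, 194, 197, 197, 196, 195, 193, 193, 193, 194, 194, 196, 190]
```

>>> carry_out:
  commands:
    - [0, 0, -0.003, 0, 0.5, 0]
    - [0, 0, -0.003, 0, 0.5, 0]

```text
t: 8.02
ee_pos: [551.1, -126.4, 54.6]
orientation: [1.271, 1.154, -1.263]
ft_force: [-0.7, -10.3, -2.8]
width: 0.5
```

```bash
python3 -c "
from h import *
rep(gp(1.5,26,52),-1.681)
lines('w5')"
```

```text
t 8.03 p [ 551.1 -126.4   54.6] gauge [ 6.4 26.5] F [ -0.7 -10.3  -2.8] w 0.5 q [-0.24  0.52  1.86 -0.01  0.75 -0.16]
xaxis [ 0.013 -0.007 -1.   ] zyaw -1.653
tool shift mm [ 2.5 -5.   0.4]
tool turn deg [ 1.58  0.34 -0.79]
white [176, 176, 176, 176, 176, 176, 175, 169, 239, 254, 223, 141, 167, 175, 175, 175, 176, 176, 176, 176, 193, 253, 252, 157, 164, 176, 177, 177, 178, 178, 177, 178, 177, 177, 178, 178, 178, 177, 177, 177, 177, 177, 177, 177, 177]
black [190, 190, 190, 191, 191, 191, 190, 191, 191, 191, 192, 191, 190, 191, 191, 191, 189, 187, 187, 187, 187, 187, 187, 191, 153, 84, 78, 64, 65, 117, 139, 171, 187, 194, 194, 194, 194, 193, 193, 192, 191, 191, 191, 192, 192]
```

>>> carry_out:
  commands:
    - [0, 0, -0.003, 0, 0.2, 0]
    - [0, 0, -0.003, 0, 0.2, 0]

```text
t: 8.32
ee_pos: [551.5, -123.2, 54.5]
orientation: [1.272, 1.156, -1.26]
ft_force: [-1.3, -11.3, -2.1]
width: 0.2
```

```bash
python3 -c "
from h import *
rep(gp(1.5,26,52),-1.681)
lines('w6')"
```

```text
t 8.32 p [ 551.5 -123.2   54.5] gauge [ 6.5 29.7] F [ -1.3 -11.3  -2.1] w 0.2 q [-0.24  0.52  1.86 -0.    0.75 -0.16]
xaxis [ 0.014 -0.005 -1.   ] zyaw -1.651
tool shift mm [ 2.5 -5.1  3.5]
tool turn deg [ 1.7   0.2  -0.83]
white [176, 176, 177, 177, 177, 176, 176, 177, 176, 176, 177, 176, 175, 189, 253, 252, 153, 158, 173, 176, 176, 176, 176, 176, 177, 171, 228, 254, 238, 148, 175, 177, 177, 178, 178, 178, 177, 178, 178, 178, 178, 178, 178, 177, 177]
black [190, 191, 191, 191, 191, 191, 191, 191, 190, 191, 192, 191, 191, 191, 192, 191, 191, 192, 191, 190, 190, 189, 188, 188, 188, 188, 188, 185, 140, 79, 78, 62, 83, 148, 169, 194, 194, 194, 195, 194, 194, 197, 197, 194, 192]
```

>>> carry_out:
  commands:
    - [0, 0, -0.003, 0, 0.2, 0]
    - [0, 0, -0.003, 0, 0.2, 0]
    - [0, 0, -0.003, 0, 0.1, 0]

```text
t: 8.75
ee_pos: [552.1, -119.2, 54.6]
orientation: [1.27, 1.157, -1.256]
ft_force: [-1.3, -13.1, -3.0]
width: 0.7
```

```bash
python3 -c "
from h import *
rep(gp(1.5,26,52),-1.681)
lines('w7')"
```

```text
t 8.75 p [ 552.1 -119.2   54.6] gauge [ 6.6 33.7] F [ -1.3 -13.1  -3. ] w 0.7 q [-0.23  0.52  1.86 -0.    0.75 -0.15]
xaxis [ 0.016 -0.005 -1.   ] zyaw -1.648
tool shift mm [ 2.5 -5.4  7.5]
tool turn deg [ 1.9   0.19 -0.91]
white [176, 176, 176, 177, 176, 177, 177, 177, 177, 177, 177, 177, 177, 177, 177, 177, 178, 177, 176, 175, 189, 253, 252, 150, 161, 175, 177, 177, 177, 177, 177, 177, 174, 218, 254, 248, 156, 167, 178, 178, 178, 178, 178, 178, 179]
black [191, 191, 191, 192, 192, 191, 191, 191, 192, 192, 192, 192, 191, 192, 193, 192, 193, 194, 195, 194, 194, 193, 193, 192, 192, 192, 191, 191, 163, 81, 79, 71, 75, 144, 159, 190, 193, 195, 195, 195, 195, 197, 198, 198, 198]
```

>>> carry_out:
  commands:
    - [0, 0, -0.003, 0, 0.1, 0]
    - [0, 0, 0.004, 0, 0, 0]
    - [0, 0, 0.015, 0, 0, 0]
    - [0, 0, 0.03, 0, 0, 0]
    - [0, 0, 0, 0, 0, 0]

```text
t: 9.43
ee_pos: [548.4, -168.4, 55.0]
orientation: [1.268, 1.157, -1.254]
ft_force: [0.5, -0.0, -0.0]
width: 0.7
```

```bash
python3 -c "
from h import *
rep(gp(1.5,-20,190),-1.681)
a=shot('wrist','w8')['pixels']
cv2.imwrite('pics/v8.png',cv2.resize(a[0:210,140:420],(800,600),interpolation=2))"
```

```text
t 9.43 p [ 548.4 -168.4   55. ] gauge [  8.4 -15.5] F [ 0.5 -0.  -0. ] w 0.7 q [-0.32  0.53  1.84 -0.    0.76 -0.24]
xaxis [ 0.016 -0.006 -1.   ] zyaw -1.646
tool shift mm [-135.    -4.8    4.9]
tool turn deg [ 2.02  0.26 -0.96]
```

View pics/v8.png

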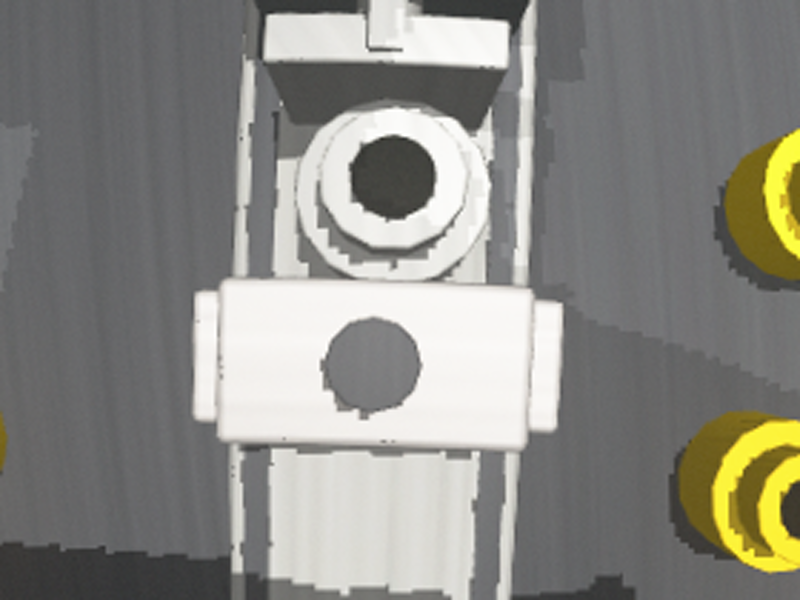

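The hub at (392,180) stands upright between the jaw and the anvil, and the tool is clear. I'll lift and read the cross-line.

>>> carry_out:
  commands:
    - [-0.035, 0, 0, 0, 0, 0]
    - [-0.035, 0, 0, 0, 0, 0]
    - [-0.035, 0, 0, 0, 0, 0]
    - [-0.035, 0, 0, 0, 0, 0]
    - [0, 0, -0.04, 0, 0, 0]
    - [0, 0, 0, 0, 0, 0]

```text
t: 10.22
ee_pos: [548.1, -122.0, 198.6]
orientation: [1.268, 1.162, -1.254]
ft_force: [-0.0, -0.1, -0.2]
width: 0.7
```

```bash
python3 -c "
from h import *
rep([495,298,190],None)
a=shot('wrist','w9')['pixels']
cv2.imwrite('pics/v9.png',cv2.resize(a[0:150,180:380],(800,600),interpolation=2))"
```

```text
t 10.22 p [ 548.1 -122.   198.6] gauge [ 2.9 30.5] F [-0.  -0.1 -0.2] w 0.7 q [-0.24  0.31  1.78  0.    1.04 -0.17]
xaxis [ 0.014 -0.002 -1.   ] zyaw -1.645
tool shift mm [   6.9  -84.  -414.9]
```

View pics/v9.png

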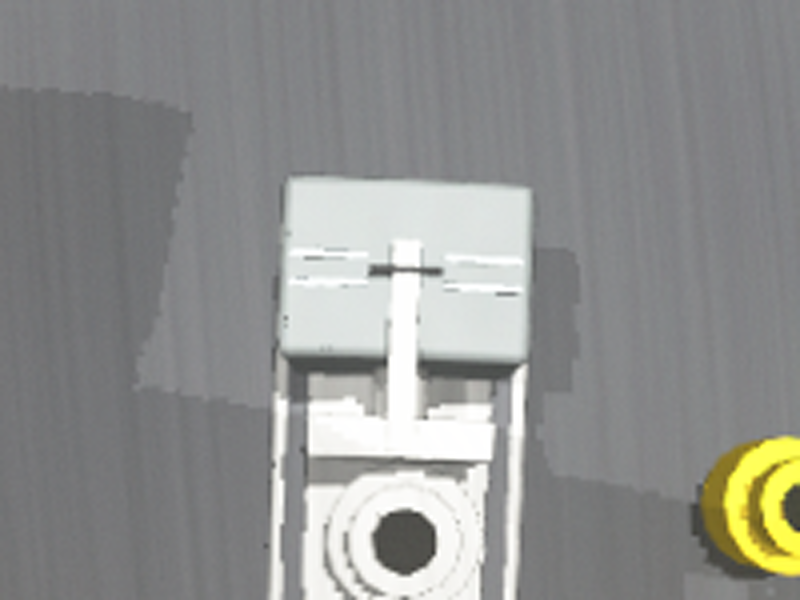

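The cross-line at (405,270) stands midway between the white lines at y≈256 and 286, so the hub is clamped at about 6 mm. Now to the selector.

>>> carry_out:
  commands:
    - [0, -0.0134, -0.057, 2, 0, -1]
    - [0, -0.0134, -0.057, 0, 0, 0]
    - [0, -0.0134, -0.057, 0, 0, 0]
    - [0, -0.0134, -0.057, 0, 0, 0]
    - [0, -0.0134, -0.057, 0, 0, 0]
    - [0, -0.0134, -0.057, 0, 0, 0]
    - [0, -0.0134, -0.057, 0, 0, 0]
    - [0, -0.0134, -0.04, 0, 0, 0]

```text
t: 11.28
ee_pos: [489.2, 332.0, 195.0]
orientation: [1.29, 1.151, -1.301]
ft_force: [0.6, -0.4, -0.4]
width: 0.6
```

```bash
cat >> h.py <<'E'
A=np.array([495.,298.5,0])
def sp(u,v,z): return A+u*np.array([.9935,-.114,0])+v*np.array([.114,.9935,0])+np.array([0,0,z])
def uv():
    p=ctrl.get_obs()['ee_pos']-A;print('uv',np.round([p@[.9935,-.114,0],p@[.114,.9935,0],p[2]],1))
E
python3 -c "
from h import *
rep(sp(-25,42,68),-1.685);uv()
a=shot('wrist','w10')['pixels'];cv2.imwrite('pics/v10.png',a)"
```

```text
t 11.28 p [489.2 332.  195. ] gauge [-105.5  475.3] F [ 0.6 -0.4 -0.4] w 0.6 q [ 0.58  0.37  1.7  -0.    1.08  0.69]
xaxis [-0.005 -0.004 -1.   ] zyaw -1.689
tool shift mm [127.  -14.9  -9.9]
tool turn deg [-0.22  0.25  0.25]
uv [ -9.6  32.6 195. ]
```

View pics/v10.png

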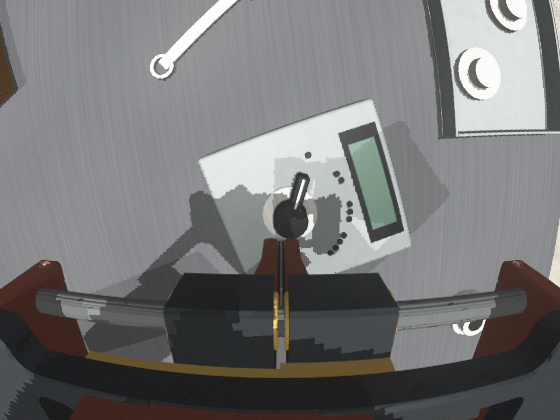

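The selector hub is at (290,220), its arm points to (300,178) at the one dot, and the three dots are at (349,212). This matches the map. I'll descend on the arm's counter-clockwise side.

>>> carry_out:
  commands:
    - [0, -0.015, -0.01, 0, 0, 0]
    - [0.035, -0.003, -0.002, 0, 0, 0]
    - [0.035, 0, 0, 0, 0, 0]
    - [0.035, 0, 0, 0, 0, 0]
    - [0.022, 0, 0, 0, 0, 0]
    - [0, 0, 0, 0, 0, 0]

```text
t: 12.08
ee_pos: [471.4, 348.9, 62.2]
orientation: [1.286, 1.155, -1.299]
ft_force: [0.3, 0.0, -0.3]
width: 0.7
```

```bash
python3 -c "
from h import *
rep(sp(0,42,68),-1.685);uv()"
```

```text
t 12.07 p [471.4 348.9  62.2] gauge [-125.1  490.1] F [ 0.3  0.  -0.3] w 0.7 q [0.62 0.54 1.79 0.   0.82 0.73]
xaxis [-0.007 -0.004 -1.   ] zyaw -1.685
tool shift mm [-5.9 29.2  5.4]
tool turn deg [0.03 0.25 0.35]
uv [-29.2  47.4  62.2]
```

>>> carry_out:
  commands:
    - [-0.005, 0.014, 0.005, 0, 0, 0]
    - [0, 0.01, 0, 0, 0, 0]
    - [0, 0.01, 0, 0, 0, 0]
    - [0, 0.009, 0.003, 0, 0, 0]
    - [0, 0.009, 0.004, 0, 0, 0]

```text
t: 12.7
ee_pos: [528.0, 330.7, 71.1]
orientation: [1.292, 1.154, -1.294]
ft_force: [-0.1, 0.0, -0.7]
width: 0.6
```

```bash
python3 -c "
from h import *
rep(sp(30,26,66),-1.685);uv()"
```

```text
t 12.7 p [528.  330.7  71.1] gauge [-66.8 478.2] F [-0.1  0.  -0.7] w 0.6 q [0.54 0.57 1.7  0.   0.87 0.65]
xaxis [-0.001 -0.001 -1.   ] zyaw -1.685
tool shift mm [5.1 0.9 9.7]
tool turn deg [0.01 0.04 0.08]
uv [29.1 35.7 71.1]
```

>>> carry_out:
  commands:
    - [0.003, 0.002, 0.005, 0, 0, 0]
    - [0, 0.003, 0.005, 0, 0, 0]
    - [0, 0.002, 0.004, 0, 0, 0]
    - [0, 0, 0.004, 0, 0, 0]
    - [0, 0, 0, 0, 0, 0]

```text
t: 13.32
ee_pos: [532.8, 309.9, 67.5]
orientation: [1.291, 1.154, -1.296]
ft_force: [-0.0, 0.0, -0.4]
width: 0.1
```

```bash
python3 -c "
from h import *
rep(sp(36,16,66),-1.685);uv()"
```

```text
t 13.32 p [532.8 309.9  67.5] gauge [-59.7 458.1] F [-0.   0.  -0.4] w 0.1 q [0.51 0.57 1.72 0.   0.86 0.62]
xaxis [-0.003 -0.001 -1.   ] zyaw -1.686
tool shift mm [ 1.5 -0.3 -0.4]
tool turn deg [-0.03  0.08  0.14]
uv [36.3 15.6 67.5]
```

At the computed pose with zero force. I'll back off, lift and look.

>>> carry_out:
  commands:
    - [0, 0, -0.01, 0, 0, 0]
    - [0, 0, -0.01, 0, 0, 0]
    - [-0.04, 0, 0, 0, 0, 0]
    - [-0.04, 0, 0, 0, 0, 0]
    - [-0.04, -0.02, 0.015, 0, 0, 0]
    - [0, -0.02, 0.02, 0, 0, 0]
    - [0, 0, 0, 0, 0, 0]

```text
t: 14.2
ee_pos: [491.2, 305.6, 191.6]
orientation: [1.29, 1.156, -1.292]
ft_force: [1.0, -0.1, 0.5]
width: 0.4
```

```bash
python3 -c "
from h import *
rep();uv()
a=shot('wrist','w11')['pixels'];b=shot('top','t11')['pixels']
x=cv2.resize(a[80:270,180:430],(600,456),interpolation=2)
cv2.imwrite('pics/v11.png',np.vstack([x,cv2.resize(b[187:217,285:410],(600,144),interpolation=2)]))"
```

```text
t 14.2 p [491.2 305.6 191.6] gauge [-100.6  449.3] F [ 1.  -0.1  0.5] w 0.4 q [0.54 0.35 1.73 0.   1.06 0.65]
xaxis [-0.002  0.    -1.   ] zyaw -1.682
uv [ -4.6   6.7 191.6]
```

View pics/v11.png

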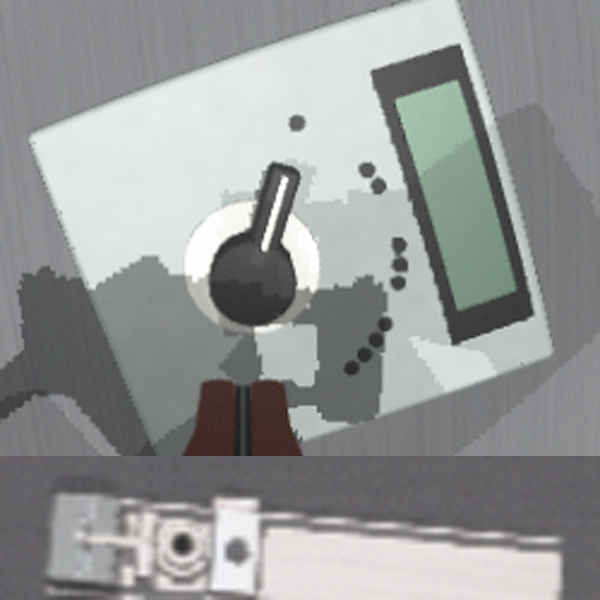

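The selector is still at the one dot. The hub (252,280) and arm (286,170) match my map, and the clamp still looks fine in the lower strip. The fingertip is evidently thinner along tool z than I assumed, which also fits where the jaw made contact, so it slipped past the arm's tip. I'll repeat on a tighter arc of about 37 mm radius.

>>> carry_out:
  commands:
    - [0, -0.018, -0.025, 0, 0, 0]
    - [0.03, 0, 0, 0, 0, 0]
    - [0.03, 0, 0, 0, 0, 0]
    - [0.03, 0, 0, 0, 0, 0]
    - [0.028, 0, 0, 0, 0, 0]
    - [0, 0, 0, 0, 0, 0]

```text
t: 15.05
ee_pos: [482.7, 340.4, 67.6]
orientation: [1.292, 1.156, -1.287]
ft_force: [0.6, 0.0, 0.2]
width: 0.4
```

```bash
python3 -c "
from h import *
rep(sp(-9.6,35.7,66),-1.685);uv()"
```

```text
t 15.05 p [482.7 340.4  67.6] gauge [-112.9  482.9] F [0.6 0.  0.2] w 0.4 q [0.59 0.54 1.78 0.   0.82 0.7 ]
xaxis [ 0.002  0.002 -1.   ] zyaw -1.681
tool shift mm [1.6 7.4 4.5]
tool turn deg [ 0.24 -0.15 -0.07]
uv [-17.   40.2  67.6]
```

>>> carry_out:
  commands:
    - [0, 0.006, 0.004, 0, 0, 0]
    - [0, 0.006, 0, 0, 0, 0]
    - [0, 0.006, 0, 0, 0, 0]
    - [0, 0, 0, 0, 0, 0]

```text
t: 15.55
ee_pos: [504.5, 335.9, 70.8]
orientation: [1.297, 1.155, -1.283]
ft_force: [-0.2, -0.4, -0.3]
width: 0.5
```

```bash
python3 -c "
from h import *
rep(sp(9.6,35.7,66),-1.685);uv()"
```

```text
t 15.55 p [504.5 335.9  70.8] gauge [-90.8 480.9] F [-0.2 -0.4 -0.3] w 0.5 q [0.57 0.55 1.75 0.   0.83 0.68]
xaxis [ 0.006  0.005 -1.   ] zyaw -1.681
tool shift mm [4.8 4.4 2.6]
tool turn deg [ 0.23 -0.35 -0.32]
uv [ 5.2 38.3 70.8]
```

>>> carry_out:
  commands:
    - [0.003, 0.006, 0.004, 0, 0, 0]
    - [0.001, 0.005, 0.004, 0, 0, 0]
    - [0.001, 0, 0, 0, 0, 0]

```text
t: 15.92
ee_pos: [515.4, 326.1, 66.1]
orientation: [1.298, 1.155, -1.282]
ft_force: [-0.2, 0.5, 0.5]
width: 0.5
```

```bash
python3 -c "
from h import *
rep(sp(26,25,66),-1.685);uv()
a=shot('wrist','w12')['pixels']
cv2.imwrite('pics/v12.png',cv2.resize(a[80:270,160:410],(790,600),interpolation=2))"
```

```text
t 15.93 p [515.4 326.1  66.1] gauge [-78.8 472.3] F [-0.2  0.5  0.5] w 0.5 q [0.54 0.56 1.75 0.   0.83 0.65]
xaxis [ 0.007  0.006 -1.   ] zyaw -1.681
tool shift mm [0.1 8.8 4.8]
tool turn deg [ 0.23 -0.38 -0.36]
uv [17.2 29.8 66.1]
```

View pics/v12.png

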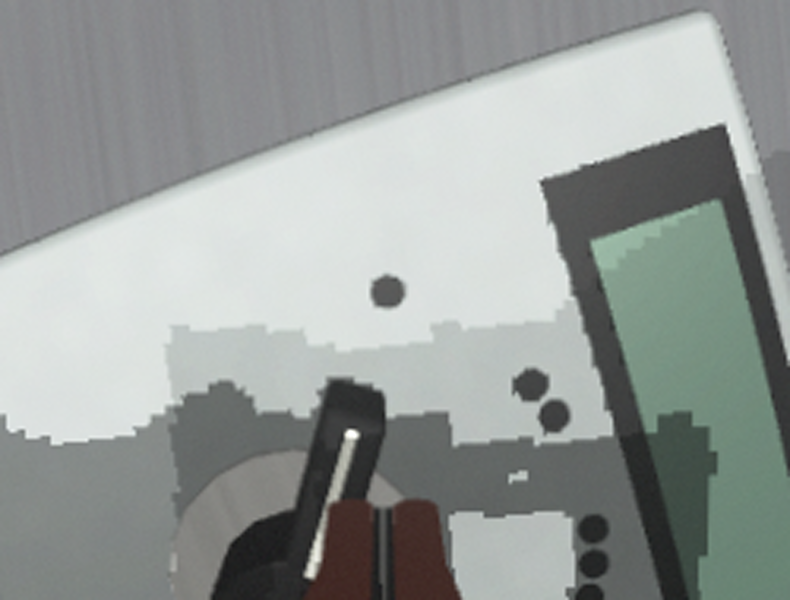

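The view shows the arm still at the one dot (355,385) and the fingertip (382,500) already to its right, so the position is off. I'll measure both through the wrist camera.

```bash
cat >> h.py <<'E'
def wproj(d,P):
    K=np.array(d['intrinsics'],float);R=cv2.Rodrigues(np.array(d['rvec'],float))[0];c=R@np.array(P,float)+np.array(d['tvec'],float).ravel()
    th=np.arctan2(np.hypot(c[0],c[1]),c[2]);ph=np.arctan2(c[1],c[0]);return np.round([K[0,2]+K[0,0]*th*np.cos(ph),K[1,2]+K[1,1]*th*np.sin(ph)],1)
def wray(d,uv,z):
    K=np.array(d['intrinsics'],float);R=cv2.Rodrigues(np.array(d['rvec'],float))[0];t=np.array(d['tvec'],float).ravel()
    a=(uv[0]-K[0,2])/K[0,0];b=(uv[1]-K[1,2])/K[1,1];th=np.hypot(a,b)
    r=R.T@np.array([np.sin(th)*a/th,np.sin(th)*b/th,np.cos(th)]);c=-R.T@t;return np.round(c+r*(z-c[2])/r[2],1)
E
python3 - <<'E'
from h import *
d=dict(np.load('pics/w12.npz'));s=190/600
R=cv2.Rodrigues(d['rvec'])[0];print('cam',-R.T@d['tvec'].ravel(),'fwd',R[2])
P=lambda u,v:(160+u*250/790,80+v*s)
print('tcp proj',wproj(d,[515.4,326.1,66.1]),'seen tip',P(382,500))
print('armtip@84',wray(d,P(360,383),84),wray(d,P(352,433),84),'m1@50',wray(d,P(388,291),50),'m2',wray(d,P(543,398),50),'m3a',wray(d,P(594,562),50))
d=dict(np.load('pics/w11.npz'));Q=lambda u,v:(180+u*250/600,80+v*190/456)
print('w11 hub@84',wray(d,Q(252,283),84),'tip',wray(d,Q(288,165),84),'m3',wray(d,Q(400,265),50),'m1',wray(d,Q(297,123),50))
d=dict(np.load('pics/w1.npz'))
print('w1 tcp proj',wproj(d,[524.3,-279.4,183.8]))
E
```

```text
cam [521.93918244 397.14223668 261.34841168] fwd [-0.02134057 -0.25911208 -0.96561147]
tcp proj [280.5 236.3] seen tip (280.88607594936707, 238.33333333333331)
armtip@84 [514.6 353.8  84. ] [512.1 344.7  84. ] m1@50 [521.3 364.4  50. ] m2 [551.8 337.8  50. ] m3a [561.2 297.8  50. ]
w11 hub@84 [495.2 304.1  84. ] tip [514.3 349.4  84. ] m3 [561.5 296.8  50. ] m1 [521.7 363.9  50. ]
w1 tcp proj [280.8 236.3]
```

>>> carry_out:
  commands:
    - [0, -0.004, 0, 0, 0, 0]
    - [0, 0, 0, 0, 0, 0]

```text
t: 16.23
ee_pos: [510.5, 326.6, 65.7]
orientation: [1.297, 1.155, -1.283]
ft_force: [-0.0, 0.8, 0.8]
width: 0.7
```

```bash
python3 - <<'E'
from h import *
uv();rep()
for n in('wrist','scene'):
    d=shot(n,n+'13')
a=cv2.imread('pics/wrist13.png');s=cv2.imread('pics/scene13.png')
x=cv2.resize(a[150:270,190:340],(500,400),interpolation=2)
y=cv2.resize(s[100:190,250:350],(444,400),interpolation=2)
m=np.hstack([x,y]);cv2.imwrite('pics/v13.png',cv2.resize(m,(800,int(400*800/944))))
E
```

```text
uv [12.2 29.7 65.7]
t 16.23 p [510.5 326.6  65.7] gauge [-83.7 472.2] F [-0.   0.8  0.8] w 0.7 q [0.55 0.55 1.75 0.   0.83 0.66]
xaxis [ 0.006  0.005 -1.   ] zyaw -1.681
```

View pics/v13.png

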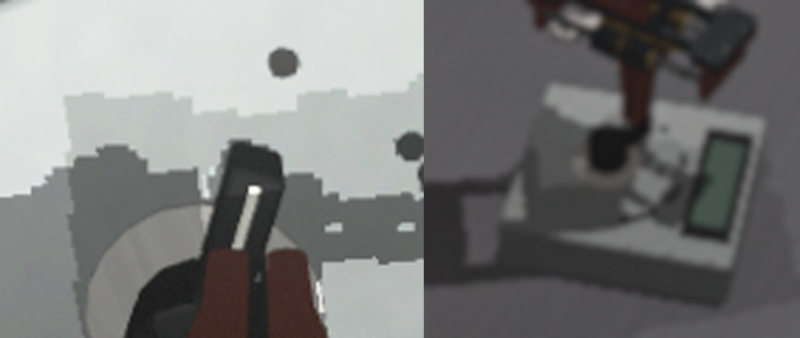

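The crop shows the fingertip in front of the arm root in the wrist view at (245,255). In the scene view the finger ends at (637,120), behind the arm. That was picture 12, so from here I use numbers only. I'll check the positions by triangulating scene against wrist.

```bash
python3 - <<'E'
from h import *
S=dict(np.load('pics/scene13.npz'));W=dict(np.load('pics/wrist13.npz'));T0=dict(np.load('pics/top0.npz'));S0=dict(np.load('pics/scene0.npz'))
R=cv2.Rodrigues(S['rvec'])[0];print('scene cam',np.round(-R.T@S['tvec'].ravel()))
R=cv2.Rodrigues(T0['rvec'])[0];print('top cam',np.round(-R.T@T0['tvec'].ravel()))
c=lambda u,v:((u*944/800-500)/4.44+250,v*944/800/(400/90)+100)
print('seen finger end',np.round(c(637,120),1),'TCP proj',proj(S,[510.5,326.6,65.7]).round(1))
for y in(298.5,304):print('A84 scene',y,proj(S,[495,y,84]).round(1),'A60',proj(S,[495,y,60]).round(1))
print('seen hub top',np.round(c(607,145),1),'dots 3')
# dark blob (selector) in scene0, in its frame
a=S0['pixels'];g=a.max(2);m=((g<60)).astype(np.uint8);m[:, :270]=0;m[:,335:]=0;m[:120]=0;m[170:]=0
for l in m[124:160,284:326]:print(''.join('#' if k else '.' for k in l))
for z in(56,84):
  for P in([495,298.5,z],[495,304,z]):print(P,proj(S0,P).round(1),proj(T0,P).round(1))
b=T0['pixels'];m=(b.max(2)<75)
print('top0 cols195-225 rows 214-236')
for l in m[212:238,190:226]:print(''.join('#' if k else '.' for k in l))
E
```

```text
scene cam [ 896. -567. 1042.]
top cam [ 378.   31. 1821.]
seen finger end [306.7 131.9] TCP proj [[305.4 137.1]]
A84 scene 298.5 [[297.4 137.1]] A60 [[297.3 142.4]]
A84 scene 304 [[298.2 136. ]] A60 [[298.  141.3]]
seen hub top [298.7 138.5] dots 3
..........................................
..........................................
..........................................
..........................................
..........................................
..........................................
..........................................
..........................................
........................##................
.......................###................
.............#####...#####................
...........##############.................
...........##############.................
...........#############..................
...........############...................
...........#########......................
...........#########......................
...........########.......................
..........#########.......................
..........#########...............
[... 1178 characters left out ...]
..................................
....................................
....................................
................######..............
...............#########............
..............##########............
................###.####............
..............##########............
...............#########............
...............#########............
................#######.............
...................####.............
....................................
....................................
....................................
....................................
....................................
....................................
....................................
```

>>> carry_out:
  commands:
    - [-0.005, -0.01, -0.003, 0, 0, 0]
    - [0, -0.01, -0.003, 0, 0, 0]
    - [0, -0.008, 0, 0, 0, 0]
    - [0.003, 0, 0, 0, 0, 0]
    - [0.003, 0, 0, 0, 0, 0]
    - [0.003, 0, 0, 0, 0, 0]
    - [0, 0, 0, 0, 0, 0]

```text
t: 17.2
ee_pos: [481.5, 336.7, 61.4]
orientation: [1.297, 1.155, -1.282]
ft_force: [-0.1, 0.2, 1.3]
width: 0.4
```

```bash
python3 - <<'E'
from h import *
uv();rep()
d=shot('scene','s14');p=ctrl.get_obs()['ee_pos']
print('TCP proj',proj(d,p).round(1),'30up',proj(d,p+[0,0,30]).round(1))
a=d['pixels'][105:155,284:326].astype(int)
for i,l in enumerate(a):print(105+i,''.join('R' if k[2]-k[0]>20 else '#' if k.max()<60 else '.' for k in l))
E
```

```text
uv [-17.8  36.4  61.4]
t 17.2 p [481.5 336.7  61.4] gauge [-113.7  479.1] F [-0.1  0.2  1.3] w 0.4 q [0.59 0.54 1.8  0.   0.8  0.7 ]
xaxis [ 0.006  0.006 -1.   ] zyaw -1.68
TCP proj [[298.7 133.2]] 30up [[298.9 126.5]]
105 ...#######################.....###########
106 ...########################...############
107 ...#######################################
108 ....######################################
109 ....####################...###############
110 ......#################......#############
111 .........#########R####......#############
112 ..........##########..#.......############
113 ...........##########..........##########.
114 ...........##########.....#....#########..
115 ...........#########........##.########...
116 ............########.........####R####....
117 ............########...........######.....
118 ............########............####......
119 ............#######.............####......
120 ............#######.............###.......
121 ............#######.............##........
122 ............#######.......................
123 ............#######............
[... 768 characters left out ...]
..........##########.....................#
141 ..........#########.......................
142 ..........#########.....................#.
143 ..........#########..............##.....#.
144 ..........########...............#........
145 ...........######.........................
146 .......................................#..
147 .......................................#..
148 ..........................................
149 ......................................#...
150 ......................................#...
151 ......................................#...
152 ..........................................
153 .....................................#....
154 .....................................#....
```

The fingertip ends at scene row 127, while the reported TCP projects to row 133. The closed fingers therefore end about 25 mm above the reported TCP, and they swept over the selector without touching it. I'll descend further, watching the force.

>>> carry_out:
  commands:
    - [0.005, -0.002, 0, 0, 0, 0]
    - [0.005, 0, 0, 0, 0, 0]
    - [0.004, 0, 0, 0, 0, 0]
    - [0.003, 0, 0, 0, 0, 0]
    - [0, 0, 0, 0, 0, 0]

```text
t: 17.88
ee_pos: [479.6, 336.9, 43.0]
orientation: [1.297, 1.155, -1.282]
ft_force: [0.2, -0.5, -0.7]
width: 0.3
```

```bash
python3 - <<'E'
from h import *
uv();rep()
d=shot('scene','s15');p=ctrl.get_obs()['ee_pos']
print('TCP proj',proj(d,p).round(1),'30up',proj(d,p+[0,0,30]).round(1))
a=d['pixels'][118:148,284:326].astype(int)
for i,l in enumerate(a):print(118+i,''.join('#' if k.max()<60 else '.' for k in l))
E
```

```text
uv [-19.6  36.4  43. ]
t 17.88 p [479.6 336.9  43. ] gauge [-115.6  479. ] F [ 0.2 -0.5 -0.7] w 0.3 q [0.59 0.57 1.81 0.   0.76 0.7 ]
xaxis [ 0.006  0.006 -1.   ] zyaw -1.681
TCP proj [[298.1 137. ]] 30up [[298.3 130.4]]
118 ...........##########..##.....##########..
119 ...........#########.....##...#########...
120 ...........########........###########....
121 ...........########..........########.....
122 ...........########............#####......
123 ............#######............####.......
124 ............#######............###........
125 ............######.............###........
126 ............######........................
127 ............######........................
128 ............######........................
129 ...........######.........................
130 ...........######.........................
131 ...........#####.......###................
132 .............###.......###................
133 ...........######.....####................
134 ..........#########..#####................
135 ..........################................
136 ..........###############.................
137 .........###############.................#
138 .........##############..................#
139 .........###########.....................#
140 ..........##########.....................#
141 ..........#########.......................
142 ..........#########...............#.....#.
143 ..........#########..............##.....#.
144 ..........########........................
145 ...........######.........................
146 .......................................#..
147 .......................................#..
```

>>> carry_out:
  commands:
    - [0.001, 0.008, 0, 0, 0, 0]
    - [0.001, 0.006, 0, 0, 0, 0]
    - [0.001, 0.006, 0.001, 0, 0, 0]
    - [0, 0, 0, 0, 0, 0]

```text
t: 18.42
ee_pos: [500.1, 334.0, 40.7]
orientation: [1.297, 1.156, -1.284]
ft_force: [-0.3, -0.3, -0.2]
width: 0.3
```

```bash
cat >> h.py <<'E'
def sel(f):
    uv();rep()
    a=shot('scene',f)['pixels'][124:148,284:326].astype(int)
    for i,l in enumerate(a):print(124+i,''.join('#' if k.max()<60 else '.' for k in l))
E
python3 -c "
from h import *
sel('s16')"
```

```text
uv [ 1.  35.8 40.7]
t 18.43 p [500.1 334.   40.7] gauge [-94.9 478.4] F [-0.3 -0.3 -0.2] w 0.3 q [0.57 0.59 1.77 0.   0.78 0.68]
xaxis [ 0.005  0.006 -1.   ] zyaw -1.681
124 .................########.........########
125 .................#######............######
126 .................#######.............####.
127 .................######..............###..
128 .................######..............##...
129 .................######...................
130 .................######...................
131 ................#######...................
132 ............###########...................
133 ..........############....................
134 ..........###########.....................
135 .........#############....................
136 .........#############....................
137 .........###############.................#
138 .........####################............#
139 .........####################............#
140 ..........###################............#
141 ..........####################............
142 ..........####################..........#.
143 ..........##########.....###.....##.....#.
144 ..........#########..............###...##.
145 ............######................##..###.
146 .....................................####.
147 .....................................###..
```

```bash
python3 -c "
from h import *
d=dict(np.load('pics/s16.npz'))
for n,v in ((1,.126),(2,.754),(3,1.382),(4,2.011)):
    a=.2+1.068-v;print(n,[proj(d,[495+48*np.cos(a),298+48*np.sin(a),z]).round(1).tolist() for z in (84,60)])
"
```

```text
1 [[[308.8, 130.5]], [[308.5, 135.8]]]
2 [[[312.4, 136.6]], [[312.0, 141.9]]]
3 [[[310.2, 143.1]], [[309.9, 148.4]]]
4 [[[303.0, 147.5]], [[302.8, 152.7]]]
```

The arm is now at the two dots (tip at scene (313,140), predicted (312,139)). I'll continue the arc.

>>> carry_out:
  commands:
    - [0, 0.008, 0.003, 0, 0, 0]
    - [0, 0.007, 0.004, 0, 0, 0]
    - [0, 0.005, 0.005, 0, 0, 0]
    - [0, 0, 0, 0, 0, 0]

```text
t: 18.98
ee_pos: [520.1, 325.4, 41.3]
orientation: [1.307, 1.161, -1.279]
ft_force: [0.4, -0.4, 0.2]
width: 0.7
```

```bash
python3 -c "
from h import *
sel('s17')"
```

```text
uv [21.8 29.6 41.3]
t 18.98 p [520.1 325.4  41.3] gauge [-74.1 472.1] F [ 0.4 -0.4  0.2] w 0.7 q [0.53 0.6  1.75 0.01 0.78 0.64]
xaxis [ 0.008  0.016 -1.   ] zyaw -1.684
124 ....................########.####......###
125 .....................###############....##
126 .....................########......###..##
127 .....................########.........####
128 ......................######............##
129 ......................######.............#
130 ......................######..............
131 ......................######..............
132 ......................######..............
133 ......................######..............
134 ............######....######..............
135 ..........##########.#######..............
136 ..........#################...............
137 ..........################................
138 .........################.................
139 .........#################...............#
140 ..........################...............#
141 .........###################..............
142 ..........###################...........#.
143 ..........###################...........#.
144 ...........##################.............
145 ...........#################...........#..
146 .....................######...........###.
147 ......................#####..........####.
```

>>> carry_out:
  commands:
    - [0, 0.005, 0.005, 0, 0, 0]
    - [0, 0.004, 0.006, 0, 0, 0]
    - [0, 0.001, 0.004, 0, 0, 0]
    - [0, 0, 0, 0, 0, 0]

```text
t: 19.52
ee_pos: [527.7, 308.4, 41.0]
orientation: [1.306, 1.162, -1.281]
ft_force: [-0.7, -0.5, -0.3]
width: 0.5
```

```bash
python3 -c "
from h import *
sel('s18')"
```

```text
uv [31.3 13.5 41. ]
t 19.52 p [527.7 308.4  41. ] gauge [-64.7 456. ] F [-0.7 -0.5 -0.3] w 0.5 q [0.5  0.6  1.75 0.02 0.78 0.61]
xaxis [ 0.006  0.016 -1.   ] zyaw -1.684
124 ..............############################
125 ...............##################..#######
126 .................################.....####
127 ....................############.......###
128 .....................#######..##.......###
129 .....................########...........##
130 .....................########............#
131 .....................########.............
132 .....................########............#
133 .....................########............#
134 ............######...########.............
135 ...........#########.#######..............
136 ...........#################..............
137 ..........##################..............
138 ..........##################.............#
139 ..........#################..............#
140 ..........#################...............
141 ..........################................
142 ..........###########..###................
143 ..........###########...##................
144 ..........##########......................
145 ...........##########.....................
146 ...............#######.................#..
147 ................#######................#..
```

>>> carry_out:
  commands:
    - [0, 0, -0.008, 0, 0, 0]
    - [0, 0, -0.012, 0, 0, 0]
    - [-0.03, 0, 0, 0, 0, 0]
    - [-0.04, 0, 0, 0, 0, 0]
    - [-0.04, 0, -0.03, 0, 0, 0]
    - [-0.04, 0, -0.04, 0, 0, 0]
    - [0, 0, -0.04, 0, 0, 0]
    - [0, 0, 0, 0, 0, 0]

```text
t: 20.58
ee_pos: [541.2, 444.8, 198.3]
orientation: [1.306, 1.163, -1.278]
ft_force: [-0.3, 0.2, -0.4]
width: 0.4
```

```bash
sed -i 's/124:148,284:326/124:158,284:326/' h.py && python3 -c "
from h import *
sel('s19')"
```

```text
uv [ 29.3 150.6 198.3]
t 20.57 p [541.2 444.8 198.3] gauge [-66.2 593.1] F [-0.3  0.2 -0.4] w 0.4 q [0.67 0.52 1.45 0.01 1.15 0.77]
xaxis [ 0.006  0.017 -1.   ] zyaw -1.682
124 ..........................................
125 ..........................................
126 ..........................................
127 ..........................................
128 ..........................................
129 ..........................................
130 ..........................................
131 ..........................................
132 ..........................................
133 ............#####.........................
134 ...........########.......................
135 ...........#########.....................#
136 ...........#########.....................#
137 ...........#########.....................#
138 ...........##########....................#
139 ...........#####..###...................##
140 ..........######...##.............##....##
141 ..........######..................#.....#.
142 ..........#######.......................#.
143 ..........#######.......................#.
144 ..........########........................
145 ............######........................
146 ...............####....................#..
147 ................#####..................#..
148 .................#####....................
149 .................####.................#...
150 .................####.................#...
151 .................###..................#...
152 ..................#.......................
153 .....................................#....
154 .....................................#....
155 ..........................................
156 ..........................................
157 ....................................#.....
```

The tip at scene (303,150) is the four-dot click, so I went one click too far. The fingertip also sits about 9 mm nearer −v than reported, which agrees with the late jaw contact. I'll go round to the arm's other side and push back one click in small checked steps.

>>> carry_out:
  commands:
    - [0, 0.002, 0.046, 0, 0, 0]
    - [0, 0.002, 0.046, 0, 0, 0]
    - [0, 0, 0.046, 0, 0, 0]
    - [0, 0, 0.046, 0, 0, 0]
    - [0, 0, 0, 0, 0, 0]

```text
t: 21.25
ee_pos: [521.1, 252.0, 192.5]
orientation: [1.3, 1.163, -1.284]
ft_force: [-0.1, 0.3, -0.1]
width: 0.7
```

```bash
python3 -c "
from h import *
uv();rep(sp(34,-44,43),-1.685)"
```

```text
uv [ 31.2 -43.2 192.5]
t 21.25 p [521.1 252.  192.5] gauge [-65.  399.3] F [-0.1  0.3 -0.1] w 0.7 q [0.42 0.35 1.74 0.01 1.05 0.53]
xaxis [ 0.001  0.012 -1.   ] zyaw -1.682
tool shift mm [149.4   2.8   2.6]
tool turn deg [ 0.17 -0.69 -0.01]
```

>>> carry_out:
  commands:
    - [0.04, 0.002, 0.002, 0, -0.7, 0]
    - [0.04, 0, 0, 0, 0, 0]
    - [0.04, 0, 0, 0, 0, 0]
    - [0.02, 0, 0, 0, 0, 0]
    - [0.004, 0, 0, 0, 0, 0]
    - [0, 0, 0, 0, 0, 0]

```text
t: 22.0
ee_pos: [524.4, 252.4, 45.1]
orientation: [1.294, 1.153, -1.289]
ft_force: [-0.3, 0.2, 0.4]
width: 0.6
```

```bash
python3 -c "
from h import *
sel('s20')"
```

```text
uv [ 34.5 -42.5  45.1]
t 22.0 p [524.4 252.4  45.1] gauge [-61.7 400. ] F [-0.3  0.2  0.4] w 0.6 q [0.43 0.56 1.81 0.   0.77 0.54]
xaxis [ 0.003  0.001 -1.   ] zyaw -1.684
124 ...################################.......
125 ......####################...########....#
126 .......###################......##########
127 .......####################........#######
128 .......#####################........######
129 ......######################........######
130 ...########################.........######
131 ....#######################.......########
132 ....#######################.......########
133 ....#########################....#########
134 .....#####################################
135 ......###################..###############
136 ........################......############
137 ..........#############........#####.#####
138 ...........#########.##........#####.#####
139 ...........############........###########
140 ...........##########...........##########
141 ...........#########.............#########
142 ..........##########.............########.
143 ..........##########............########..
144 ..........##########.............#######..
145 ............########..............######..
146 .............########.............######..
147 .............########.............##..#...
148 .............########.............#.......
149 .............########.....................
150 ............#########.....................
151 ...........#########......................
152 ............#######.......................
153 ..............#####.......................
154 ................##...................#....
155 .....................................#....
156 ..........................................
157 ..................####..............#.....
```

>>> carry_out:
  commands:
    - [0, 0, -0.006, 0, 0, 0]
    - [0, 0, -0.006, 0, 0, 0]
    - [0, 0, -0.005, 0, 0, 0]
    - [0, 0, 0, 0, 0, 0]

```text
t: 22.55
ee_pos: [532.6, 268.3, 48.5]
orientation: [1.298, 1.144, -1.28]
ft_force: [-0.3, -1.0, 0.9]
width: 0.7
```

```bash
python3 -c "
from h import *
sel('s21')"
```

```text
uv [ 40.8 -25.8  48.5]
t 22.55 p [532.6 268.3  48.5] gauge [-55.4 416.7] F [-0.3 -1.   0.9] w 0.7 q [ 0.45  0.57  1.79 -0.01  0.78  0.57]
xaxis [ 0.014 -0.001 -1.   ] zyaw -1.682
124 ...........######################......###
125 ..........#######################.......##
126 .........#######################........##
127 ........########################.......###
128 .........########################.....####
129 .........#########################....####
130 .........#################################
131 .........#####################..##########
132 ...........##################.....########
133 ............############..###......#####..
134 ............############..###.......######
135 ...........##################.......######
136 ...........##############............#####
137 ...........##############.............####
138 ...........##############.............####
139 ...........#############............######
140 ...........#############.............#####
141 ...........#############..............####
142 ..........##############..............####
143 ..........##############..............###.
144 ...........#############..............###.
145 ...........#############...............#..
146 ...............#########...............#..
147 .................########.................
148 .................########.................
149 .................#######..................
150 ....................###...............#...
151 ....................##................#...
152 ..........................................
153 .....................................#....
154 .....................................#....
155 ........................##...........#....
156 .....................######...............
157 ..................##########........#.....
```

>>> carry_out:
  commands:
    - [0.003, -0.004, -0.004, 0, 0, 0]
    - [0.002, -0.002, -0.004, 0, 0, 0]
    - [0, 0, 0, 0, 0, 0]

```text
t: 22.98
ee_pos: [533.2, 278.9, 47.5]
orientation: [1.306, 1.139, -1.269]
ft_force: [-0.5, -0.7, 0.2]
width: 0.4
```

```bash
python3 -c "
from h import *
sel('s22')"
```

```text
uv [ 40.2 -15.1  47.5]
t 22.98 p [533.2 278.9  47.5] gauge [-55.9 427.4] F [-0.5 -0.7  0.2] w 0.4 q [ 0.47  0.57  1.78 -0.01  0.76  0.59]
xaxis [ 0.026  0.003 -1.   ] zyaw -1.682
124 .......###########################......##
125 .........#########################.....###
126 .........#########################.....###
127 ..........##########################..####
128 ..........################################
129 ...........####################..#########
130 .............############..###......######
131 ...............#########...##........#####
132 ...............#########....#........#####
133 ...............#########...##........#####
134 ............###############............###
135 ...........###############.............###
136 ...........###############.............###
137 ...........###############...........#####
138 ...........###############.............###
139 ...........###############..............##
140 ...........###############..............##
141 ...........###############..............##
142 ..........##################............#.
143 ..........##################............#.
144 ..........##################..............
145 ...........#################..............
146 ..................#########...............
147 ....................#######...............
148 .....................#####................
149 ......................##..............#...
150 ......................................#...
151 ......................................#...
152 ..........................................
153 .....................................#....
154 .....................................#....
155 .........................###.........#....
156 ......................####..........##....
157 ...................#####...........###....
```

The tip is around (311,144), and the three-dot prediction is (310,143–148). Backing off to check.

>>> carry_out:
  commands:
    - [0, 0, 0.01, 0, 0, 0]
    - [0, 0, 0.015, 0, 0, 0]
    - [0, 0, 0.01, 0, 0, 0]
    - [-0.03, 0, 0, 0, 0, 0]
    - [-0.05, 0, 0, 0, 0, 0]
    - [-0.05, -0.02, 0.02, 0, 0, 0]
    - [-0.02, -0.04, 0.04, 0, 0, 0]
    - [0, 0, 0, 0, 0, 0]

```text
t: 24.02
ee_pos: [455.1, 182.5, 198.6]
orientation: [1.304, 1.139, -1.275]
ft_force: [-0.1, 0.2, -0.3]
width: 0.4
```

```bash
python3 -c "
from h import *
sel('s23')"
```

```text
uv [ -26.4 -119.8  198.6]
t 24.02 p [455.1 182.5 198.6] gauge [-122.9  322.9] F [-0.1  0.2 -0.3] w 0.4 q [ 0.36  0.2   1.93 -0.01  0.99  0.48]
xaxis [ 0.022  0.001 -1.   ] zyaw -1.685
124 ..........................................
125 ..........................................
126 ..........................................
127 ..........................................
128 ..........................................
129 ..........................................
130 ..........................................
131 ..........................................
132 ..........................................
133 ..........................................
134 .............####.........................
135 ...........########.......................
136 ...........########.......................
137 ...........########.......................
138 ...........#######........................
139 ...........########.......................
140 ...........#########......................
141 ...........#############..................
142 ..........#################...............
143 ..........##################..............
144 ...........#################..............
145 .............#####...#######..............
146 .......................####...............
147 ........................##................
148 .........................#................
149 ..........................................
150 ..........................................
151 ..........................................
152 ..........................................
153 ..........................................
154 ..........................................
155 ..........................................
156 ..........................................
157 ..........................................
```

The tip is at (310,145), which matches the three-dot click, and the robot is clear of everything. One last numeric check of the gauge and the bystanders before handing in.

```bash
python3 - <<'E'
from h import *
a=cv2.imread('pics/top0.png');b=shot('top','t24')['pixels'];c=cv2.imread('pics/t11.png')
def best(x,y,r=15):
    t=a[y-r:y+r,x-r:x+r];s=b[y-r-6:y+r+6,x-r-6:x+r+6];m=cv2.matchTemplate(s,t,cv2.TM_CCOEFF_NORMED);_,v,_,p=cv2.minMaxLoc(m);return p[0]-6,p[1]-6,round(v,3)
for n,p in dict(ring=(280,266),big=(270,149),spare=(442,240),die=(342,138),spanner=(141,249)).items():print(n,best(*p,r=20))
print('gauge change since clamp (mean abs)',np.abs(b[190:232,290:345].astype(int)-c[190:232,290:345]).mean().round(2))
rep()
ctrl.close_job()
E
```

```text
ring (0, 0, 0.341)
big (0, 0, 0.998)
spare (0, 0, 0.997)
die (0, 0, 0.999)
spanner (0, 0, 0.983)
gauge change since clamp (mean abs) 10.26
t 24.12 p [457.9 184.2 198. ] gauge [-120.3  324.9] F [-0.8  0.1  0. ] w 0.5 q [ 0.36  0.21  1.92 -0.01  0.99  0.48]
xaxis [ 0.023  0.002 -1.   ] zyaw -1.684
the job is handed in; nothing more can be done
```

The job is handed in at about 24 s of the 54 s allowed, with the hub clamped on the gauge and the selector at three dots. No verdict was reported.

- **Clamp:** I pushed the jaw from behind until the anvil was pressed in about 6 mm. After I let go, the wrist view showed the black cross-line midway between the two white lines and the hub upright. The highest reading I saw while pushing was 13 N.
- **Selector:** my first try missed, because the closed fingertips end about 25 mm above the reported tool point and passed over the selector arm. The second try turned it one click too far, to four dots, so I pushed it back one click. In the last scene picture the pointer tip was at about (310,145), where the three-dot click should appear.
- **Bystanders:** the big hub, spare hub, die block and spanner had not moved in the top view.

Two last checks were inconclusive:
- **Bronze ring:** it matched its old place only weakly (0.34), probably because the arm or its shadow covered it. The tool never came down near it.
- **Gauge:** the top picture of the gauge differed from the one taken after clamping (mean change 10 grey levels). I put this down to arm and shadow but did not confirm it. I did not look at the cross-line again at the end, though nothing came near the gauge after the clamp.

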